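Guard the drive rig and switch it on

ROBOT

A 6-joint arm with a two-finger parallel gripper is mounted at the origin on the work surface. World frame = base frame: x ahead of the robot, y to its left, z up, the work surface at z = 0. Lengths are in mm, angles in rad, forces in N, time in s.
With the tool pointing down it reaches from about 250 to 725 mm from the base axis. Payload 9.7 kg.
Tool frame: the origin (TCP) lies on the centre line of the jaws, within the pads' length; the fingertips stand 25 mm ahead of it and the grasp point (between the pads) lies 6 mm ahead of it; z points along the fingers, y is the line along which they close (so a half turn about z gives the same grasp; the last joint's range is limited). The gripper opens to 85 mm and grips with 20 to 120 N. Pads are 22 mm wide; open, the fingers measure 114 mm over their backs; the gripper's body (76 mm by 85 mm) begins 54 mm behind the grasp point. The pads swing forward as they close: fully open they stand 13 mm farther back than shut.
Start: joints at [1.175, 0.087, 0.176, 1.66, 0, 1.571], TCP at [212.048, 507.477, 256.284] pointing down, gripper open.
Joint ranges: [-3.13, 3.13], [-0.85, 1.81], [-1.15, 1.24], [-2.2, 2.28], [-1.44, 1.52], [-3.14, 3.14]. Speed limits (rad/s): [2.22, 2.22, 2.57, 3.14, 3.14, 3.14].

INTERFACE

Orientations are given as a unit quaternion [x, y, z, w].
In Python, from bench import robot gives the robot as it stands.
- The arm moves only by the shell command python3 -m handwheel FILE [FORCE], which reads ROWS from the file FILE. ROWS is a JSON object with one list for each field, all of the same length, 1 to 12, a row being the entries at one place: x, y, z (the shift in a scale on which 1.0 is 800 mm), twist (a turn about the tool's z in a scale on which 1.0 is pi rad), finger_gap (the finger opening in mm); each row shifts and turns the commanded pose from where the row before left it, along the tool's axes as they then stand; what a row does not reach is not made up. A row lasts 1/12 s, in which the tool goes at most 41.7 mm and 0.125 rad, less where a joint would pass 70% of its speed; a pose out of reach is approached as far as the arm can. The fingers move at their own pace and stop on an object; FORCE is the grip in N (left out, the last holds). Time passes only in rows, so rows that do not move let the fingers close. It prints the time, the measured TCP pose, the force, the opening and the grip force at its end. Input that does not fit is refused with a message, and nothing moves.
- robot.sense(): the state, without advancing time (a new reading comes with each control period).
- robot.get_image(name): name is "scene" or "top"; returns a dict with "img" (400x640x3 uint8, red, green, blue), "range_z" (400x640 float32, mm along the optical axis (not along the pixel's ray), 0 where there is no reading), "K" (3x3 intrinsics, pixels), "pose" (4x4, takes a point from camera to world coordinates). Camera axes: x right, y down, z forward; pixel columns grow to the right and rows downward; lengths in mm; the calibration is good to about 2 mm. A picture is of the moment at which its call begins.
- robot.sign_off(): hands the job in; it is judged then, once.
The state is a dict: "clock": time; "joint_pos": joint angles; "joint_velocities": joint speeds; "joint_torque": joint torques, N m; "tcp_pos": TCP position; "tool_rot": TCP orientation; "contact_force": force on the tool from outside, world axes, zero at the start; "ft_torque": the same for the moment, N m; "opening": finger opening in mm; "grip_force": force on a finger pad.
Only numpy, scipy, OpenCV 4.12 (cv2) and the standard library are available. Lean on these libraries where they do the work, as an engineer would, in place of code of your own. Each camera call takes 0.05 s, during which the arm holds its last target. There are 200 camera calls.

TASK

Make the drive rig ready to run: pull the red T-key out of the coupling and put it back, standing, in the empty hole of the key holder. Then take the yellow guard from the slanted rack and lower it gently, without dropping it, over the upper bar of the guard frame so that it hangs there straight and centred in front of the coupling, long leaf on the robot's side. Only once the guard is hanging, turn the red isolator handle on the grey control box clockwise all the way to on; leave the other things on the bench undisturbed.

Things in the scene. Friction and masses are not known exactly. Their poses are not given: they have to be found in the camera images.
- key: T-handled hex key, RED handle, at first upright in the coupling's screw hole (24 mm deep: lift it out at least that far). Steel blade 8 mm in diameter, square-ended; handle bar 90 x 16 x 18 mm across the top, underside 130 mm and centre 139 mm above the tip. Origin: blade tip; z up to the handle; x along the handle bar, y across its 16 mm width. 0.10 to 0.18 kg.
- empty_hole (a point): centre of the mouth of the empty hole (13 mm diameter, 50 mm deep) in the upper face of the wooden key holder, 62 mm above the bench, marked with a red painted ring 34 mm in diameter. z up; y along the row of three holes.
- holder: wooden key holder, fixed: block 60 x 230 x 62 mm on a 70 x 240 mm foot, a row of three holes along its y at -75 (black key in it), 0 (blue key) and +75 mm (empty). Origin: centre of its underside.
- guard: coupling guard: folded 4 mm sheet, an upside-down J, yellow with clear window, 170 mm wide (y). Flat bend on top 40 mm deep (x); long leaf (150 mm) at its -x edge, short leaf (52 mm, flared foot) at +x; 32 mm clear between them for the bar. Origin: middle of the bend's underside, which sits on the bar; z up. 0.23 to 0.34 kg. At first it leans back 30 degrees in the rack.
- guard_grip (a point): centre of the black D-handle on top of the guard's bend: grip bar 110 mm along the guard's y, 12 mm thick (x), 20 mm high (z), 38 mm above the guard's origin, with 24 mm free under it. Axes as the guard's. Best gripped across its thickness with the tool along the guard's -z, firmly (about 45 N).
- front_edge (a point): middle of the long edge of the guard's bend from which the long leaf hangs, 20 mm in -x from the guard's origin.
- rack: slanted plywood rack, fixed, 165 x 210 mm: the guard leans back in it by 30 degrees, handle towards the rack's +x (away from the robot), long leaf on the robot's side with its foot in a groove 14 mm deep: draw it out along its own slope by 20 mm before moving it otherwise. Side cheeks stand 5 mm beside the guard. Its handle is 205 mm above the bench. Origin: on the bench, 30 mm before the handle.
- bar_top (a point): top middle of the guard frame's upper bar: steel, 20 mm in diameter, along y, 270 mm free between two posts, top 225 mm above the bench. z up, +x towards the shaft. A lower bar 120 mm below (its front 14 mm ahead of the upper bar's axis) keeps the long leaf plumb. The coupling lies behind the middle of the bar, shaft line at x +75, z -95 mm; key hole at x +75, y +20 mm.
- rig: drive test rig, fixed: black motor, coupling, shaft in two pillow blocks on pillars, flywheel and sprocket, on a wooden base of 300 x 620 mm; guard frame at its robot side. Origin: on the bench under the middle of the guard bar; axes as bar_top. Apart from the key (288 mm) and the guard frame's posts (245 mm) nothing on it stands above 225 mm.
- console: grey control box, fixed, 152 x 202 x 80 mm, with a flat panel on top. On it, at y +40 mm, the isolator: red handle on a yellow plate; at x -12, y -55 mm a red mushroom stop button 30 mm high (not needed). Origin: centre of its underside.
- isolator (a joint): angle of the isolator's red handle, rad: 0 = off (handle along the control box's y), 1.571 = on (handle along the box's x, at its stop). Clockwise as seen from above; light friction (about 0.08 N m); it stays where it is left. Starts within 0.1 of off.
- handle_grip (a point): grip point of the isolator's red handle, on its upright axis, 37 mm above the box's top (117 mm above the bench). z up, y along the handle, x across it; turns with the handle. Handle bar 62 mm long, 14 mm thick; its top 12 mm above this point, its 42 mm round hub 20 mm below this point.
- key_blue: T-key with blue handle in the middle hole of the holder, handle top about 145 mm above the bench; a bystander. Origin: blade tip.
- key_black: T-key with black handle in the other hole of the holder, handle top about 175 mm above the bench; a bystander. Origin: blade tip.
- glasses: black safety glasses, 140 x 140 x 40 mm, on the bench; a bystander. Origin: underside, middle of the lenses.
- oil: yellow oil bottle, 54 mm in diameter, 150 mm high; a bystander. Origin: centre of its underside.
- tub: white lidded tub, 116 mm in diameter, 74 mm high; a bystander. Origin: centre of its underside.
- sprocket: spare steel sprocket lying flat, 106 mm in diameter, hub 22 mm high; a bystander. Origin: centre of its underside.
- mug: blue mug, 80 mm in diameter, 92 mm high; a bystander. Origin: centre of its underside.
Mind the look-alikes: they are no part of the job. What is meant by the key is not white, and is the larger of those in its own colour.

How it is judged:
By the outcome, as a careful person would: the job done as asked, in the order asked, and still so for the second after the job is handed in, with the robot touching nothing.
It also fails if it takes over 72 s, if anything falls off the work surface, if the arm or the gripper's body presses on something with over 40 N, if the wrist force passes 120 N, or if a joint passes its speed limit or range.

## Working session

There is one attempt and no reset: what is moved stays moved. The work goes in short steps, Python scripts to look and compute and a shell command to move; the robot and the scene stay as the last step left them, time stands still between calls to the robot, and variables do not carry over. Pictures are saved under pics/ and viewed, at most 10 in all, crops included, and the job is handed in when it is done.

```bash
ls; mkdir -p pics; python3 - <<'E'
from bench import robot
import cv2,numpy as np,pickle
for n in("scene","top"):
    d=robot.get_image(n); cv2.imwrite(f"pics/{n}0.png",d["img"][:,:,::-1]); pickle.dump(d,open(f"{n}0.pkl","wb")); print(n,d["K"].tolist(),np.round(d["pose"],3).tolist())
print(robot.sense())
E
```

```text
pics
scene [[416.0913931438325, 0.0, 314.5288689502183], [0.0, 416.0913931438325, 197.97849438247158], [0.0, 0.0, 1.0]] [[-0.508, 0.675, -0.535, 1111.97], [0.861, 0.39, -0.326, 391.105], [-0.011, -0.626, -0.78, 1046.057], [0.0, 0.0, 0.0, 1.0]]
top [[467.24666728226396, 0.0, 316.0363710931701], [0.0, 467.24666728226396, 201.70450165859273], [0.0, 0.0, 1.0]] [[-0.019, -0.996, 0.083, 388.383], [-1.0, 0.019, -0.002, 18.555], [0.001, -0.083, -0.997, 1732.553], [0.0, 0.0, 0.0, 1.0]]
{'clock': 0.1, 'joint_pos': array([ 1.17498965e+00,  8.74257805e-02,  1.75203964e-01,  1.65980762e+00,
       -3.94046269e-05,  1.57082111e+00]), 'joint_velocities': array([-0.00096866, -0.00174543, -0.00056041,  0.00083918,  0.00219784,
        0.00048536]), 'joint_torque': array([-2.29891191e-05, -5.21561158e+01,  4.65654194e+01,  1.60474225e-02,
       -4.78265960e-06, -1.10120817e-05]), 'tcp_pos': array([211.994048  , 507.30730854, 255.63773954]), 'tool_rot': array([ 1.96626127e-01,  9.80478345e-01, -6.08393860e-04, -1.01897763e-04]), 'contact_force': array([0.55970031, 0.33528847, 0.2344395 ]), 'ft_torque': array([ 0.03110297, -0.0074868 ,  0.00117249]), 'grip_force': 0.0, 'opening': 85.26894992708242}
```

View pics/scene0.png

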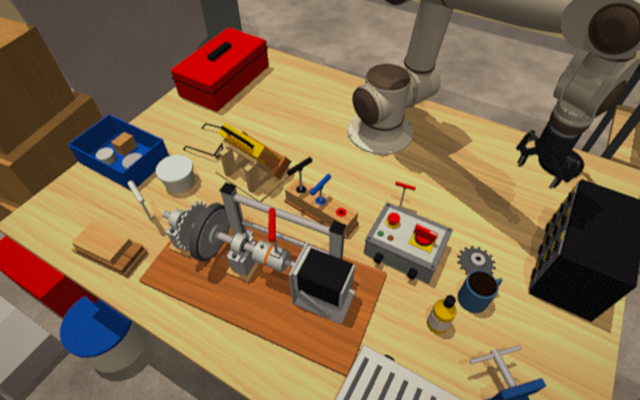

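View pics/top0.png

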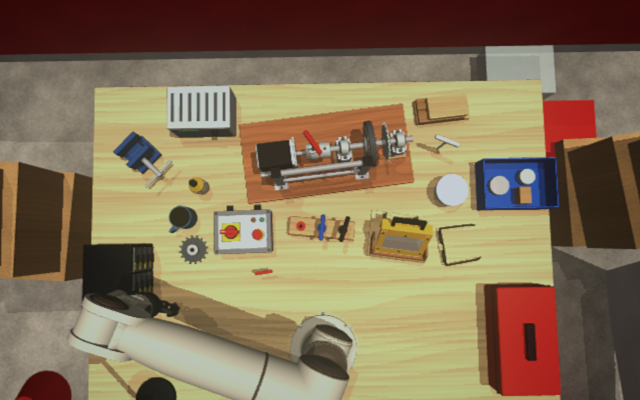

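The scene picture shows the red key in the coupling at (272,222) in front of the shaft, the holder at (320,205) with its red ring at (341,212), the guard at (250,148), the console at (410,240) and the isolator at (425,235). Top: key (312,143), ring (301,226), guard (402,237), bar about (320,175), isolator (231,232).
Could be taken for the key: the red T-handle in the coupling (scene 272,222), the small red key lying near the robot (scene 404,190; top 262,271), and the white key (scene 137,195; top 446,142). My choice is the one in the coupling, as the larger red one. I'll check it in a crop.

```bash
cat > h.py <<'E'
import numpy as np,cv2,pickle
def cloud(d):
    z=d["range_z"];v,u=np.mgrid[:400,:640];K=d["K"]
    P=np.stack([(u-K[0,2])/K[0,0]*z,(v-K[1,2])/K[1,1]*z,z],-1)@d["pose"][:3,:3].T+d["pose"][:3,3]
    P[z==0]=np.nan
    return P
def hsv(d): return cv2.cvtColor(d["img"],cv2.COLOR_RGB2HSV)
def red(d):
    h=hsv(d);return ((h[...,0]<8)|(h[...,0]>172))&(h[...,1]>150)&(h[...,2]>80)
def pca(p):
    c=np.median(p,0);q=p-p.mean(0);w,V=np.linalg.eigh(q.T@q/len(q));return p.mean(0).round(1),V[:,2].round(3),np.sqrt(w).round(1)
def proj(d,p):
    T=np.linalg.inv(d["pose"]);q=T[:3,:3]@np.asarray(p)+T[:3,3];q=d["K"]@q;return q[:2]/q[2]
E
python3 - <<'E'
from h import *
for n in("scene","top"):
    d=pickle.load(open(n+"0.pkl","rb"));P=cloud(d);h=hsv(d)
    k,l,s,_=cv2.connectedComponentsWithStats(red(d).astype(np.uint8))
    print(n)
    for i in range(1,k):
        if 8<s[i,4]<600:
            p=P[l==i];p=p[~np.isnan(p[:,0])]
            if len(p)>5: print("red",s[i].tolist(),*[a.tolist() for a in pca(p)],np.percentile(p,[3,97],axis=0).round().tolist())
    # slices
    for nm,m in (("z205-232",(P[...,2]>212)&(P[...,2]<236)&(P[...,0]>250)&(P[...,0]<700)&(abs(P[...,1])<350)),("z>236",(P[...,2]>236)&(P[...,0]>350)&(P[...,0]<700)&(abs(P[...,1])<350)),):
        k,l,s,_=cv2.connectedComponentsWithStats(m.astype(np.uint8))
        for i in range(1,k):
            if s[i,4]>8: p=P[l==i];print(nm,s[i].tolist(),*[a.tolist() for a in pca(p)],np.percentile(p,[3,97],axis=0).round().tolist())
    y=(h[...,0]>20)&(h[...,0]<34)&(h[...,1]>180)&(h[...,2]>120)&(P[...,2]>60)
    k,l,s,_=cv2.connectedComponentsWithStats(y.astype(np.uint8))
    for i in range(1,k):
        if s[i,4]>15: p=P[l==i];print("yel",s[i].tolist(),*[a.tolist() for a in pca(p)],np.percentile(p,[3,97],axis=0).round().tolist())
d=pickle.load(open("scene0.pkl","rb"))["img"][:,:,::-1]
t=pickle.load(open("top0.pkl","rb"))["img"][:,:,::-1]
a=cv2.resize(d[120:290,180:460],(784,476))
cv2.imwrite("pics/c1.png",a)
cv2.imwrite("pics/c2.png",cv2.resize(t[120:290,200:470],None,fx=2.95,fy=2.95,interpolation=2))
E
```

```text
scene
red [396, 182, 19, 8, 60] [287.9, 204.8, 101.0] [-0.145, 0.989, -0.006] [2.2, 3.6, 16.2] [[283.0, 179.0, 93.0], [294.0, 231.0, 107.0]]
red [268, 208, 8, 34, 207] [705.1, 29.7, 287.0] [-0.825, -0.564, 0.032] [2.3, 4.0, 25.6] [[669.0, 3.0, 280.0], [736.0, 53.0, 290.0]]
red [336, 208, 11, 9, 68] [444.4, 74.2, 63.0] [-0.294, -0.956, 0.001] [1.9, 7.9, 8.4] [[431.0, 61.0, 60.0], [458.0, 88.0, 67.0]]
red [388, 213, 12, 11, 102] [420.2, 225.0, 108.9] [0.987, 0.07, -0.145] [3.5, 8.0, 8.5] [[406.0, 211.0, 101.0], [433.0, 238.0, 114.0]]
red [415, 224, 22, 21, 280] [433.9, 318.3, 111.5] [0.183, 0.814, -0.552] [3.8, 13.6, 15.2] [[425.0, 293.0, 89.0], [446.0, 345.0, 131.0]]
z205-232 [221, 125, 27, 18, 85] [450.8, -285.2, 214.5] [-0.151, -0.989, -0.002] [1.7, 2.9, 32.5] [[441.0, -338.0, 212.0], [460.0, -236.0, 218.0]]
z205-232 [221, 189, 52, 24, 379] [642.2, -98.5, 223.1] [-0.168, 0.986, -0.013] [4.3, 6.5, 37.4] [[627.0, -158.0, 214.0], [659.0, -38.0, 233.0]]
z205-232 [274, 207, 71, 35, 544] [623.4, 71.3, 222.6] [-0.07, 0.998, 0.005] [3.9, 6.0, 51.8] [[609.0, -12.0, 214.0], [635.0, 161.0, 232
[... 2180 characters left out ...]
 232.0]]
z205-232 [273, 177, 9, 2, 9] [595.9, 140.6, 222.4] [0.101, -0.911, 0.4] [0.2, 5.1, 9.2] [[595.0, 128.0, 213.0], [597.0, 153.0, 231.0]]
z205-232 [394, 216, 34, 8, 103] [449.8, -288.7, 216.4] [-0.149, -0.989, -0.004] [3.0, 3.7, 31.7] [[439.0, -338.0, 212.0], [460.0, -239.0, 223.0]]
z>236 [310, 141, 13, 14, 80] [680.7, 10.9, 287.6] [-0.8, -0.6, -0.01] [3.6, 5.1, 13.8] [[662.0, -4.0, 280.0], [699.0, 27.0, 294.0]]
z>236 [363, 155, 11, 11, 100] [643.6, -154.6, 246.0] [0.965, 0.212, -0.153] [3.8, 9.3, 9.6] [[628.0, -170.0, 239.0], [658.0, -139.0, 253.0]]
z>236 [271, 167, 11, 11, 101] [610.3, 142.6, 246.0] [-0.894, 0.448, 0.023] [3.4, 9.3, 9.5] [[595.0, 128.0, 239.0], [627.0, 158.0, 251.0]]
```

View pics/c1.png

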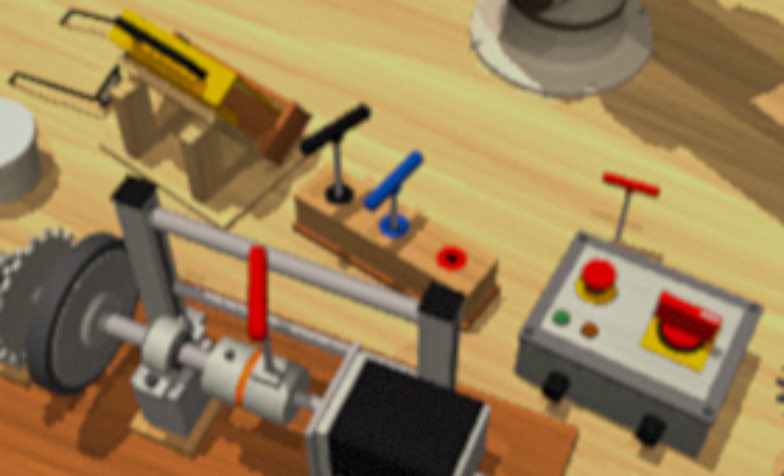

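View pics/c2.png

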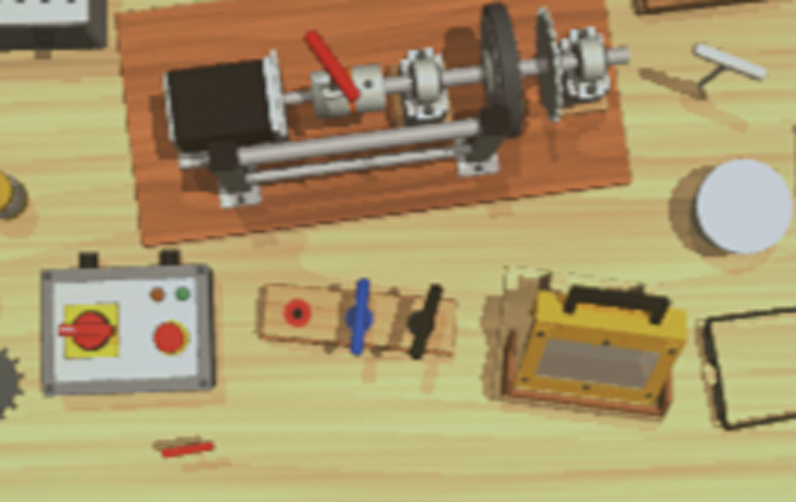

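The crops confirm it: the large red T-handle stands in the coupling, while the small red key stands near the console and the white one lies by the flywheel. The isolator handle lies along the box's y, and the guard's D-handle is at its upper edge. Next I refine the positions with silhouette fits.

```bash
cat >> h.py <<'E'
from scipy.optimize import minimize
import itertools
S=8
def box(c,s): return np.array([[c[i]+k[i]*s[i]/2 for i in range(3)] for k in itertools.product((-1,1),repeat=3)])
def cyl(r,z0,z1): a=np.linspace(0,2*np.pi,24);return np.array([[r*np.cos(t),r*np.sin(t),z] for t in a for z in (z0,z1)])
def fit(d,mask,parts,z,x0,tilt=0):
    v,u=np.nonzero(mask);r0,r1,c0,c1=v.min()-8,v.max()+9,u.min()-8,u.max()+9
    M=cv2.resize(mask[r0:r1,c0:c1].astype(np.uint8),None,fx=S,fy=S,interpolation=0)>0
    T=np.linalg.inv(d["pose"]);ct,st=np.cos(tilt),np.sin(tilt);Ry=np.array([[ct,0,st],[0,1,0],[-st,0,ct]])
    def ren(p):
        a=p[2];R=np.array([[np.cos(a),-np.sin(a),0],[np.sin(a),np.cos(a),0],[0,0,1]])@Ry;I=np.zeros(M.shape,np.uint8)
        for q in parts:
            w=q@R.T+[p[0],p[1],z];w=w@T[:3,:3].T+T[:3,3];w=w@d["K"].T;w=w[:,:2]/w[:,2:]
            w=((w-[c0,r0]+.5)*S*16-8).astype(np.int32)
            cv2.fillConvexPoly(I,cv2.convexHull(w),1,shift=4)
        return I>0
    f=lambda p:-(ren(p)&M).sum()/(ren(p)|M).sum()
    b=min((minimize(f,np.array(x0)+[0,0,da],method="Nelder-Mead",options=dict(initial_simplex=np.array(x0)+[0,0,da]+np.array([[0,0,0],[8,0,0],[0,8,0],[0,0,.15]]))) for da in(-.1,.1)),key=lambda r:r.fun)
    return b.x.round(3),round(b.fun,3)
def comp(m,u,v):
    k,l,s,c=cv2.connectedComponentsWithStats(m.astype(np.uint8),connectivity=8)
    i=min(range(1,k),key=lambda i:np.hypot(*(c[i]-[u,v]))+(1e3 if s[i,4]<20 else 0));return l==i
KEY=[box((0,0,0),(90,16,18))]
ISO=[box((0,0,-1),(14,62,26)),cyl(21,-37,-20)]
E
python3 - <<'E'
from h import *
px=dict(scene=dict(k=(272,224),iso=(425,234),ring=(341,212),g=(235,133)),top=dict(k=(312,142),iso=(229,232),ring=(300,226),g=(409,221)))
for n in("scene","top"):
    d=pickle.load(open(n+"0.pkl","rb"));P=cloud(d);h=hsv(d);p=px[n]
    r=red(d)
    print(n,"key",fit(d,comp(r,*p["k"]),KEY,279,(701,26,.62)))
    print("iso",fit(d,comp(r,*p["iso"]),ISO,117,(430,315,0)))
    v,u=np.nonzero(comp(r,*p["ring"]));hull=cv2.convexHull(np.c_[u,v].astype(np.float32));print("ring px",cv2.minEnclosingCircle(hull))
    m=cv2.moments(hull);c=(m["m10"]/m["m00"],m["m01"]/m["m00"])
    ray=d["pose"][:3,:3]@np.linalg.inv(d["K"])@[*c,1];o=d["pose"][:3,3];print("ring",(o+ray*(62-o[2])/ray[2]).round(1))
    b=(h[...,2]<70)&(P[...,2]>160)
    b=comp(b,*p["g"]);v,u=np.nonzero(b);print("g",b.sum(),u.min(),u.max(),v.min(),v.max())
    print(fit(d,b,[box((0,0,0),(12,110,20)),box((0,50,-22),(12,10,24)),box((0,-50,-22),(12,10,24))],205,(448,-286,-.15),np.pi/6))
    # console panel / holder top: planes
    for nm,zz,reg in(("panel",80,(380,480,180,380)),("holder",62,(400,490,-130,130))):
        q=(abs(P[...,2]-zz)<5)&(P[...,0]>reg[0]-30)&(P[...,0]<reg[1]+30)&(P[...,1]>reg[2]-20)&(P[...,1]<reg[3]+60)
        print(nm,q.sum(),cv2.minAreaRect(P[q][:,:2].astype(np.float32)))
E
```

```text
scene key (array([6.96609e+02, 2.19680e+01, 6.28000e-01]), np.float64(-0.719))
iso (array([ 4.27835e+02,  3.17064e+02, -1.46000e-01]), np.float64(-0.758))
ring px ((341.0, 211.5), 5.2202534675598145)
ring [443.7  73.9  62. ]
g 99 221 252 127 147
(array([ 4.48181e+02, -2.86341e+02, -1.96000e-01]), np.float64(-0.573))
panel 2690 ((427.41973876953125, 278.30291748046875), (154.84893798828125, 202.3597869873047), 0.7855846285820007)
holder 1142 ((442.9499206542969, 39.79264831542969), (314.96954345703125, 73.81289672851562), 80.57760620117188)
top key (array([6.98699e+02, 2.36150e+01, 5.94000e-01]), np.float64(-0.783))
iso (array([ 4.26133e+02,  3.17368e+02, -2.50000e-02]), np.float64(-0.764))
ring px ((300.4148864746094, 225.60638427734375), 4.432512283325195)
ring [442.9  72.6  62. ]
g 178 392 425 217 229
(array([ 4.46736e+02, -2.87952e+02, -1.16000e-01]), np.float64(-0.688))
panel 1592 ((427.2906188964844, 275.6773681640625), (151.92633056640625, 202.8017578125), 1.056329607963562)
holder 711 ((445.9250183105469, 28.14348602294922), (110.9571304321289, 295.60113525390625), 1.373684287071228)
```

The manual's scale: shifts go in shares of 800 mm and turns go in shares of pi rad. Converting my numbers, -12 mm / 800 = -0.015, -0.125 rad / 3.1416 = -0.0398.

```bash
echo '{"x": [0, 0, 0, 0, 0, 0, 0, 0, 0], "y": [0, 0, 0, 0, 0, 0, 0, 0, 0], "z": [-0.015, -0.015, -0.015, -0.015, -0.015, -0.015, -0.015, -0.015, 0], "twist": [-0.0398, -0.0398, -0.0398, -0.0398, -0.0398, -0.0398, -0.0398, -0.0398, 0], "finger_gap": [70, 70, 70, 70, 70, 70, 70, 70, 70]}' > m.json && python3 -m handwheel m.json 40
cat > go.py <<'E'
import sys
from bench import robot
from scipy.spatial.transform import Rotation as R
import numpy as np
s=robot.sense();r=R.from_quat(s["tool_rot"]);M=r.as_matrix();t=np.array([float(a) for a in sys.argv[1:4]])
print("d tool",(M.T@(t-s["tcp_pos"])).round(1),"yang %.3f"%np.arctan2(M[1,1],M[0,1]),"z",M[:,2].round(3),"tcp",s["tcp_pos"].round(1),"q",s["joint_pos"].round(2),"F",s["contact_force"].round(1),"T",s["ft_torque"].round(2),"open %.1f grip %.1f t %.1f"%(s["opening"],s["grip_force"],s["clock"]))
E
python3 go.py 698 23 350
```

```text
clock: 0.85
tcp_pos: [212.1, 507.7, 354.1]
tool_rot: [-0.3, 0.954, 0.001, 0.001]
contact_force: [0.3, 0.1, 0.5]
opening: 70.2
grip_force: 0.0
d tool [-120.6 -675.6    3.5] yang 2.181 z [ 0.001  0.002 -1.   ] tcp [212.1 507.7 354.1] q [1.17 0.15 0.44 1.86 0.   0.56] F [0.3 0.1 0.5] T [ 0.05 -0.03 -0.08] open 70.2 grip 0.0 t 0.8
```

To row units: -34 mm / 800 = -0.0425, -6 mm / 800 = -0.0075.

```bash
echo '{"x": [-0.0075, -0.0075, -0.0075, -0.0075, -0.0075, -0.0075, -0.0075, -0.0075, -0.0075, -0.0075], "y": [-0.0425, -0.0425, -0.0425, -0.0425, -0.0425, -0.0425, -0.0425, -0.0425, -0.0425, -0.0425], "z": [0, 0, 0, 0, 0, 0, 0, 0, 0, 0], "twist": [0, 0, 0, 0, 0, 0, 0, 0, 0, 0], "finger_gap": [70, 70, 70, 70, 70, 70, 70, 70, 70, 70]}' > m.json && python3 -m handwheel m.json >/dev/null
echo '{"x": [-0.0075, -0.0075, -0.0075, -0.0075, -0.0075, -0.0075, -0.0075, -0.0075, -0.0075, -0.0075, 0, 0], "y": [-0.0425, -0.0425, -0.0425, -0.0425, -0.0425, -0.0425, -0.0425, -0.0425, -0.0425, -0.0375, 0, 0], "z": [0, 0, 0, 0, 0, 0, 0, 0, 0, 0, 0, 0], "twist": [0, 0, 0, 0, 0, 0, 0, 0, 0, 0, 0, 0], "finger_gap": [70, 70, 70, 70, 50, 50, 50, 50, 50, 50, 50, 50]}' > m.json && python3 -m handwheel m.json 
python3 go.py 698 23 285
```

```text
clock: 2.68
tcp_pos: [696.4, 18.0, 348.3]
tool_rot: [-0.295, 0.956, 0.001, -0.002]
contact_force: [-1.2, 0.8, -0.3]
opening: 49.5
grip_force: 0.0
d tool [-4.4  3.1 63.3] yang 2.169 z [-0.005 -0.    -1.   ] tcp [696.4  18.  348.3] q [ 0.03  0.61  1.04  2.01  0.   -0.57] F [-1.2  0.8 -0.3] T [-0.   -0.03  0.  ] open 49.5 grip 0.0 t 2.7
```

To row units: 16 mm / 800 = 0.02, 15 mm / 800 = 0.0188.

```bash
echo '{"x": [-0.005, 0, 0, 0, 0, 0, 0], "y": [0.0038, 0, 0, 0, 0, 0, 0], "z": [0, 0.02, 0.02, 0.02, 0.0188, 0, 0], "twist": [0, 0, 0, 0, 0, 0, 0], "finger_gap": [50, 50, 50, 50, 50, 50, 50]}' > m.json && python3 -m handwheel m.json ; python3 go.py 698 23 285; python3 - <<'E'
from bench import robot
from h import *
a=[]
for n in("scene","top"):
    d=robot.get_image(n);u,v=proj(d,(698,23,279)).astype(int);a.append(cv2.resize(d["img"][v-50:v+50,u-65:u+65,::-1],(400,308)))
cv2.imwrite("pics/g1.png",np.hstack(a))
E
```

```text
clock: 3.27
tcp_pos: [695.1, 25.4, 290.3]
tool_rot: [-0.298, 0.955, 0.0, -0.0]
contact_force: [-0.3, -0.3, 0.0]
opening: 49.9
grip_force: 0.0
d tool [-1.  -3.6  5.3] yang 2.175 z [-0.  0. -1.] tcp [695.1  25.4 290.3] q [ 0.04  0.5   0.76  1.83  0.   -0.57] F [-0.3 -0.3  0. ] T [ 0.02 -0.   -0.02] open 49.9 grip 0.0 t 3.3
```

View pics/g1.png

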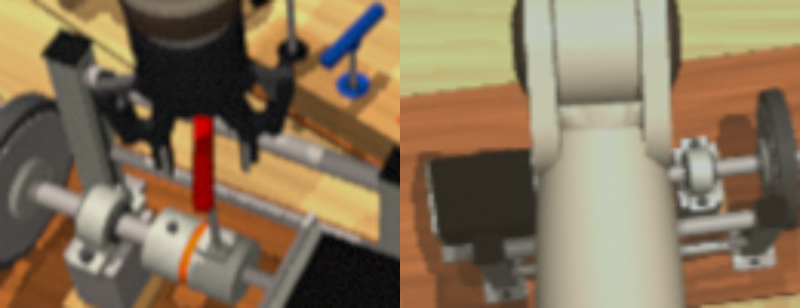

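The left half shows the open fingers at (165,165) and (248,160) on either side of the red handle at (202,165). The top view is blocked by the arm. It is safe to close.

```bash
echo '{"x": [0, 0, 0, 0, 0, 0, 0, 0], "y": [-0.0038, 0, 0, 0, 0, 0, 0, 0], "z": [0.0063, 0, 0, 0, 0, 0, 0, 0], "twist": [0, 0, 0, 0, 0, 0, 0, 0], "finger_gap": [40, 20, 10, 5, 5, 5, 5, 5]}' > m.json && python3 -m handwheel m.json 60;python3 go.py 698 23 285;  echo '{"x": [0, 0, 0, 0, 0, 0], "y": [0, 0, 0, 0, 0, 0], "z": [-0.0063, -0.01, -0.0125, -0.0125, -0.015, 0], "twist": [0, 0, 0, 0, 0, 0], "finger_gap": [5, 5, 5, 5, 5, 5]}' > m.json && python3 -m handwheel m.json ; python3 go.py 698 23 335
```

```text
clock: 4.03
tcp_pos: [698.2, 21.6, 284.5]
tool_rot: [-0.298, 0.955, -0.0, 0.0]
contact_force: [-0.2, 0.4, 1.2]
opening: 15.0
grip_force: 58.5
d tool [-0.6  1.2 -0.5] yang 2.175 z [ 0.  0. -1.] tcp [698.2  21.6 284.5] q [ 0.03  0.51  0.75  1.82  0.   -0.57] F [-0.2  0.4  1.2] T [0.16 0.09 0.05] open 15.0 grip 58.5 t 4.0
clock: 4.53
tcp_pos: [698.3, 21.5, 331.6]
tool_rot: [-0.297, 0.955, -0.0, 0.001]
contact_force: [-0.5, 0.4, -0.9]
opening: 15.5
grip_force: 58.5
d tool [-0.6  1.4 -3.4] yang 2.175 z [ 0.003 -0.    -1.   ] tcp [698.3  21.5 331.6] q [ 0.03  0.57  0.95  1.94 -0.   -0.57] F [-0.5  0.4 -0.9] T [-0.06  0.05  0.08] open 15.5 grip 58.5 t 4.5
```

To row units: -14 mm / 800 = -0.0175, 4 mm / 800 = 0.005.

```bash
echo '{"x": [0.005, 0.005, 0.005, 0.005, 0.005, 0], "y": [0.0038, 0.0038, 0.0038, 0.0038, 0.0038, 0], "z": [-0.0175, -0.0175, -0.0175, -0.0175, -0.0175, 0], "twist": [0, 0, 0, 0, 0, 0], "finger_gap": [5, 5, 5, 5, 5, 5]}' > m.json && python3 -m handwheel m.json >/dev/null; python3 go.py 443 73 392; echo '{"x": [0.02, 0.0213, 0.025, 0.025, 0.025, 0.025, 0.025, 0, 0], "y": [0.0213, 0.0213, 0.0188, 0.0188, 0.0163, 0.0125, 0.0125, 0, 0], "z": [0, 0, 0, 0, 0, 0, 0, 0, 0], "twist": [0.0318, 0.0318, 0.0318, 0.0318, 0.0318, 0.0318, 0, 0, 0], "finger_gap": [5, 5, 5, 5, 5, 5, 5, 5, 5]}' > m.json && python3 -m handwheel m.json; python3 go.py 443 73 230
```

```text
d tool [160.  171.7   8.1] yang 2.175 z [-0.002 -0.    -1.   ] tcp [672.2  22.5 399.7] q [ 0.03  0.66  1.23  2.15 -0.   -0.57] F [ 0.7  0.8 -1.8] T [-0.01  0.03  0.  ] open 15.2 grip 58.8 t 5.0
clock: 5.78
tcp_pos: [520.0, 71.3, 400.1]
tool_rot: [-0.013, 1.0, 0.0, 0.001]
contact_force: [-0.8, -0.1, -0.4]
opening: 15.0
grip_force: 58.8
d tool [ 77.2   3.8 170. ] yang 1.598 z [ 0.002  0.    -1.   ] tcp [520.   71.3 400.1] q [ 0.14  0.14  0.52  1.95 -0.    0.11] F [-0.8 -0.1 -0.4] T [-0.02  0.01  0.03] open 15.0 grip 58.8 t 5.8
```

To row units: 30 mm / 800 = 0.0375, 25 mm / 800 = 0.0313.

```bash
echo '{"x": [0.025, 0.025, 0.025, 0.0213, 0, 0, 0, 0, 0, 0, 0, 0], "y": [0.0013, 0.0013, 0.0013, 0.0013, 0, 0, 0, 0, 0, 0, 0, 0], "z": [0, 0, 0, 0, 0.0375, 0.0375, 0.0375, 0.0375, 0.0313, 0.025, 0, 0], "twist": [0, 0, 0, 0, 0, 0, 0, 0, 0, 0, 0, 0], "finger_gap": [5, 5, 5, 5, 5, 5, 5, 5, 5, 5, 5, 5]}' > m.json && python3 -m handwheel m.json; python3 go.py 443.3 73.2 228; python3 - <<'E'
from bench import robot
from h import *
a=[]
for n in("scene","top"):
    d=robot.get_image(n);pickle.dump(d,open(n+"1.pkl","wb"));u,v=proj(d,(443,73,100)).astype(int);a.append(cv2.resize(d["img"][v-35:v+35,u-35:u+35,::-1],(400,400),interpolation=cv2.INTER_CUBIC))
    print(n,proj(d,(443.3,73.2,62)),proj(d,(443.3,73.2,82)),u,v)
cv2.imwrite("pics/p1.png",np.hstack(a))
E
```

```text
clock: 6.78
tcp_pos: [443.5, 72.7, 234.1]
tool_rot: [-0.013, 1.0, -0.0, -0.001]
contact_force: [-0.5, 0.7, -0.2]
opening: 15.0
grip_force: 58.8
d tool [0.2 0.5 6.1] yang 1.596 z [-0.002 -0.    -1.   ] tcp [443.5  72.7 234.1] q [ 0.16 -0.16 -0.1   1.63 -0.    0.14] F [-0.5  0.7 -0.2] T [ 0.01  0.01 -0.01] open 15.0 grip 58.8 t 6.8
scene [340.69312481 211.70481024] [340.95265745 207.58586229] 341 203
top [300.08816542 225.6258368 ] [299.89984253 225.44296627] 299 225
```

View pics/p1.png

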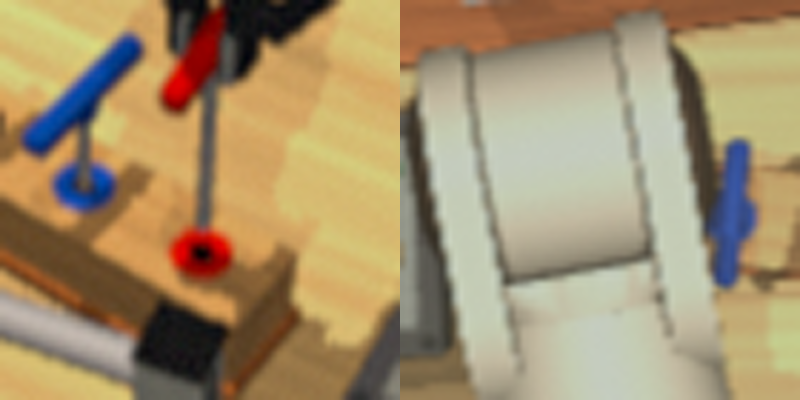

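The left half shows the blade tip at about (203,228), just above the red ring's hole at (200,250). I check the offset along the handle using the handle's visible end.

```bash
python3 - <<'E'
from h import *
d=pickle.load(open("scene1.pkl","rb"));P=cloud(d)
m=red(d);k,l,s,c=cv2.connectedComponentsWithStats(m.astype(np.uint8))
for i in range(1,k):
    if 320<c[i][0]<355 and 160<c[i][1]<225:
        p=P[l==i];print(s[i],c[i].round(1),np.nanpercentile(p,[2,50,98],axis=0).round(1).tolist())
a=.025;R=np.array([[np.cos(a),-np.sin(a)],[np.sin(a),np.cos(a)]])
for e in (0,3):
  for dy in(-8,8):
    for z in(219,237):
      xy=R@[45+e,dy]+[443.5,72.7];print(e,dy,z,proj(d,(*xy,z)).round(1))
# blade profile
g=d["img"][196:218,332:352].mean(-1).astype(int);print(g)
for z in(85,90,95,110,130,150): print(z,proj(d,(443.5,72.7,z)).round(1))
E
```

```text
[334 169  11  18  92] [339.7 178.7] [[438.4, 69.3, 224.8], [468.9, 76.2, 236.2], [490.7, 82.8, 240.7]]
[336 208  11   9  66] [340.6 211.8] [[430.7, 58.7, 59.1], [443.8, 73.3, 63.1], [458.5, 87.5, 67.4]]
0 -8 219 [332.2 186.5]
0 -8 237 [332.4 181.9]
0 8 219 [337.7 188.7]
0 8 237 [337.9 184.2]
3 -8 219 [331.7 187.2]
3 -8 237 [331.8 182.7]
3 8 219 [337.1 189.5]
3 8 237 [337.4 185. ]
[[162 165 166 167 165 164 164 159 135  92  86 116 153 161 159 157 157 156
  158 156]
 [142 155 165 164 164 166 167 161 135  95  89 120 153 162 160 160 159 159
  157 157]
 [122 149 160 163 163 166 167 165 137  95  89 118 157 160 161 161 159 159
  157 157]
 [131 153 156 158 155 159 166 162 131  92  92 119 157 164 161 161 158 160
  157 158]
 [148 159 157 156 149 151 158 158 122  89  91 130 161 168 163 160 160 159
  161 156]
 [153 157 157 156 145 142 150 148 113  86  95 135 164 165 166 165 164 163
  162 160]
 [150 153 154 154 147 142 144 141 113  86  95 134 158 166 165 163 164 166
  164 161]
 [148 148 152 152 146 142 142 139 111  88  91 129 152 160 161 164 163 164
  163 163]
 [152 151 149 144 134 137 141 136 105
[... 558 characters left out ...]
 [150 145 140 119  88  74  69  43  19  24  33  58  71  79 111 141 147 150
  155 158]
 [153 151 146 124  86  75  69  41  10   2  19  44  59  62  95 136 141 142
  149 152]
 [154 153 151 138 100  72  62  44  30  22  34  41  49  49  83 121 129 136
  141 138]
 [155 154 156 149 112  75  54  46  43  39  40  45  49  56  80  98 106 123
  122 115]
 [152 154 156 151 131  93  63  54  51  49  52  50  63  73  89  92  94 101
   99 100]
 [140 152 155 154 145 111  83  75  70  71  68  69  74  82  89  92  93  94
   96  95]
 [111 132 150 153 152 130 107  95  91  88  86  85  85  86  87  88  92  93
   93  96]]
85 [340.8 206.9]
90 [340.9 205.9]
95 [340.9 204.8]
110 [341.1 201.6]
130 [341.4 197.2]
150 [341.7 192.7]
```

To row units: 10 mm / 800 = 0.0125, 6 mm / 800 = 0.0075.

```bash
echo '{"x": [0, 0, 0, 0, 0, 0, 0], "y": [-0.0006, 0, 0, 0, 0, 0, 0], "z": [0.0125, 0.0125, 0.0075, 0.0075, 0.005, 0.005, 0], "twist": [0, 0, 0, 0, 0, 0, 0], "finger_gap": [5, 5, 5, 5, 5, 5, 5]}' > m.json && python3 -m handwheel m.json; python3 go.py 443.3 73.2 157
```

```text
clock: 7.47
tcp_pos: [443.2, 72.4, 194.0]
tool_rot: [-0.013, 1.0, -0.0, -0.001]
contact_force: [-0.0, -0.4, -2.6]
opening: 15.2
grip_force: 58.9
d tool [-0.2  0.8 37. ] yang 1.597 z [-0.001 -0.    -1.   ] tcp [443.2  72.4 194. ] q [ 0.16 -0.17 -0.19  1.55 -0.    0.14] F [-0.  -0.4 -2.6] T [-0.03  0.09 -0.03] open 15.2 grip 58.9 t 7.5
```

To row units: 10 mm / 800 = 0.0125, 8 mm / 800 = 0.01.

```bash
echo '{"x": [0, 0, 0, 0, 0, 0], "y": [0, 0, 0, 0, 0, 0], "z": [0.0125, 0.0125, 0.01, 0.0063, 0.0025, 0], "twist": [0, 0, 0, 0, 0, 0], "finger_gap": [5, 5, 5, 5, 5, 5]}' > m.json && python3 -m handwheel m.json; python3 go.py 443.3 73.2 157
```

```text
clock: 7.97
tcp_pos: [443.3, 72.5, 159.2]
tool_rot: [-0.013, 1.0, -0.0, -0.0]
contact_force: [-0.2, -0.5, -1.6]
opening: 15.1
grip_force: 58.8
d tool [-0.   0.7  2.2] yang 1.597 z [-0.001 -0.    -1.   ] tcp [443.3  72.5 159.2] q [ 0.16 -0.17 -0.26  1.48  0.    0.14] F [-0.2 -0.5 -1.6] T [-0.04  0.17 -0.01] open 15.1 grip 58.8 t 8.0
```

To row units: -40 mm / 800 = -0.05, -30 mm / 800 = -0.0375.

```bash
echo '{"x": [0, 0, 0, 0, 0, 0, 0, 0, 0, 0, 0, 0], "y": [0, 0, 0, 0, 0, 0, 0, 0, 0, 0, 0, 0], "z": [0.0019, 0.0013, 0, 0, 0, 0, 0, -0.0125, -0.025, -0.0375, -0.05, -0.05], "twist": [0, 0, 0, 0, 0, 0, 0, 0, 0, 0, 0, 0], "finger_gap": [5, 5, 5, 22, 35, 40, 40, 40, 40, 40, 40, 40]}' > m.json && python3 -m handwheel m.json; python3 go.py 447.5 -287 300; echo '{"x": [0, 0, 0, 0, 0], "y": [0, -0.0375, -0.05, -0.05, -0.05], "z": [-0.05, -0.0125, 0, 0, 0], "twist": [0, 0, 0, 0, 0], "finger_gap": [40, 40, 40, 40, 40]}' > m.json && python3 -m handwheel m.json>/dev/null; python3 - <<'E'
from bench import robot
from h import *
d=robot.get_image("scene");pickle.dump(d,open("scene2.pkl","wb"));t=robot.get_image("top");pickle.dump(t,open("top2.pkl","wb"))
cv2.imwrite("pics/k2.png",np.hstack([cv2.resize(d["img"][150:250,280:380,::-1],(400,400)),cv2.resize(t["img"][185:285,280:380,::-1],(400,400))]))
E
python3 go.py 447.5 -287 300
```

```text
clock: 8.97
tcp_pos: [442.8, 72.4, 299.3]
tool_rot: [-0.013, 1.0, -0.0, -0.0]
contact_force: [0.5, 0.2, 0.8]
opening: 39.9
grip_force: 0.0
d tool [   4.6 -359.4   -0.7] yang 1.597 z [-0.001 -0.    -1.   ] tcp [442.8  72.4 299.3] q [ 0.16 -0.13  0.05  1.75  0.    0.14] F [0.5 0.2 0.8] T [-0.03 -0.03 -0.02] open 39.9 grip 0.0 t 9.0
d tool [   3.8 -205.    48.1] yang 1.591 z [ 0.    -0.001 -1.   ] tcp [447.1 -81.9 347.9] q [-0.18 -0.09  0.19  1.84 -0.   -0.2 ] F [0.4 0.5 0. ] T [ 0.03 -0.03  0.01] open 39.9 grip 0.0 t 9.5
```

View pics/k2.png

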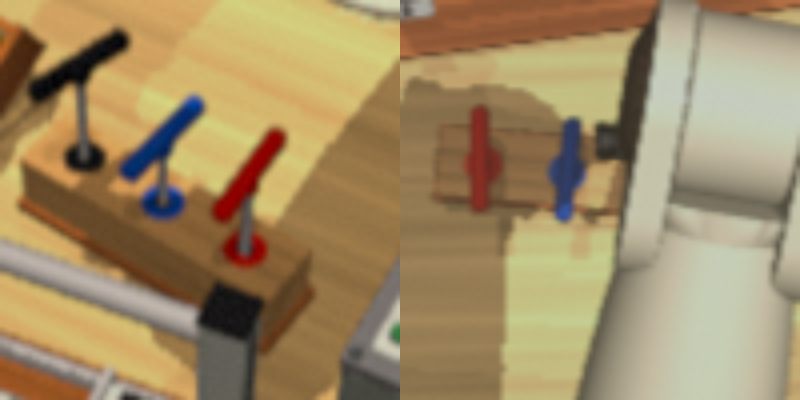

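The left half shows the red key standing in its hole at (243,200), with its blade inside the ring at (245,250). The blue and black keys are untouched, and the top view agrees. Now the guard.

To row units: -25 mm / 800 = -0.0313, -24 mm / 800 = -0.03, -0.125 rad / 3.1416 = -0.0398.

```bash
echo '{"x": [0.0025, -0.0025, -0.0063, -0.01, -0.0138, 0, 0, 0, 0, 0, 0, 0], "y": [-0.0313, -0.0313, -0.0313, -0.03, -0.0275, 0, 0, 0, 0, 0, 0, 0], "z": [0, 0, 0, 0, 0, 0, 0, 0, 0, 0, 0, 0], "twist": [-0.0398, -0.0398, -0.0398, -0.0398, -0.0398, -0.0398, -0.0398, -0.0398, -0.0398, -0.0398, -0.0398, -0.007], "finger_gap": [34, 34, 34, 34, 34, 34, 34, 34, 34, 34, 34, 34]}' > m.json && python3 -m handwheel m.json; python3 go.py 447.5 -287 290
```

```text
clock: 10.48
tcp_pos: [500.8, -181.5, 348.0]
tool_rot: [-0.655, 0.755, -0.0, 0.0]
contact_force: [-0.3, 0.4, -0.6]
opening: 34.2
grip_force: 0.0
d tool [111.9  37.9  57.9] yang 3.000 z [ 0.  0. -1.] tcp [ 500.8 -181.5  348. ] q [-0.35  0.1   0.37  1.84  0.   -1.78] F [-0.3  0.4 -0.6] T [-0.02 -0.04 -0.03] open 34.2 grip 0.0 t 10.5
```

To row units: 28 mm / 800 = 0.035, 24 mm / 800 = 0.03, 0.01 rad / 3.1416 = 0.0032.

```bash
echo '{"x": [0.035, 0.035, 0.035, 0.035, 0, 0, 0, 0, 0, 0], "y": [0.0119, 0.0119, 0.0119, 0.0119, 0, 0, 0, 0, 0, 0], "z": [0, 0, 0, 0, 0.03, 0.03, 0.03, 0.0275, 0, 0], "twist": [0.0032, 0, 0, 0, 0, 0, 0, 0, 0, 0], "finger_gap": [34, 34, 34, 34, 34, 34, 34, 34, 34, 34]}' > m.json && python3 -m handwheel m.json; python3 go.py 447.5 -287 214; python3 - <<'E'
from bench import robot
from h import *
d=robot.get_image("scene");pickle.dump(d,open("scene3.pkl","wb"));t=robot.get_image("top")
cv2.imwrite("pics/g2.png",np.hstack([cv2.resize(d["img"][85:185,190:290,::-1],(400,400)),cv2.resize(t["img"][170:270,350:450,::-1],(400,400))]))
for z in(205,217):print(z,proj(d,(447.5,-287,z)))
E
```

```text
clock: 11.32
tcp_pos: [445.5, -286.4, 253.4]
tool_rot: [-0.648, 0.761, 0.001, -0.0]
contact_force: [-0.0, 0.0, 0.8]
opening: 33.8
grip_force: 0.0
d tool [ 0.3 -2.1 39.4] yang 2.982 z [-0.001  0.001 -1.   ] tcp [ 445.5 -286.4  253.4] q [-0.57  0.04  0.12  1.65  0.   -1.98] F [-0.   0.   0.8] T [-0.01  0.01  0.03] open 33.8 grip 0.0 t 11.3
205 [234.60482416 134.8927692 ]
217 [233.94739875 131.85347141]
```

View pics/g2.png

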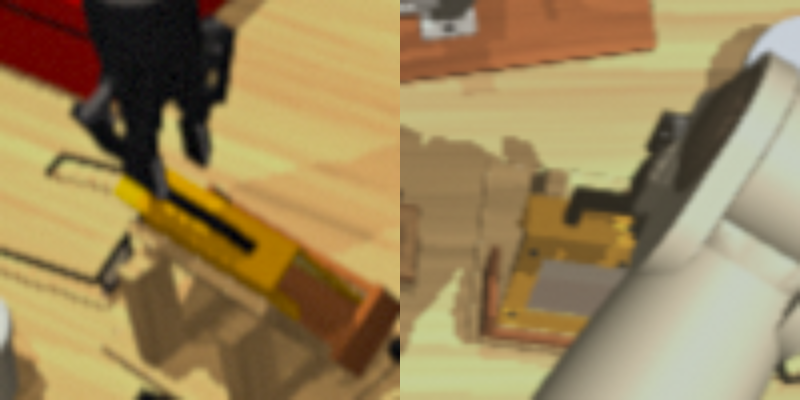

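```bash
python3 - <<'E'
from h import *
for n in("scene","top"):
    d=pickle.load(open(n+"0.pkl","rb"))
    for yc in(-287,-280):
        for s in(-1,1): print(n,yc,s,proj(d,(447.5-.15*54.4*-s*-1*-1,yc+s*54.4,210)).round(1))
    P=cloud(d);h=hsv(d);b=(h[...,2]<60)&(P[...,2]>165)&(P[...,0]<500)&(P[...,0]>400)&(P[...,1]<-200)&(P[...,1]>-380)
    v,u=np.nonzero(b)
    for r in sorted(set(v)): print(r,u[v==r].min(),u[v==r].max(),end=' | ')
    p=P[b];print("\n",np.percentile(p,[1,50,99],axis=0).round(1).tolist())
E
```

```text
scene -287 -1 [221.5 125.9]
scene -287 1 [247.6 141.7]
scene -280 -1 [223.4 126.6]
scene -280 1 [249.5 142.5]
127 221 223 | 128 222 225 | 129 223 226 | 130 225 228 | 131 226 230 | 132 227 232 | 133 228 233 | 134 230 235 | 135 233 236 | 136 235 238 | 137 236 240 | 138 238 241 | 139 239 243 | 140 241 244 | 141 244 246 | 142 244 248 | 143 246 249 | 144 247 250 | 145 249 252 | 146 250 252 | 147 251 252 | 
 [[441.9, -334.5, 181.0], [451.9, -273.8, 211.5], [462.2, -230.7, 216.3]]
top -287 -1 [425.8 223. ]
top -287 1 [392.3 218.6]
top -280 -1 [423.7 223. ]
top -280 1 [390.2 218.6]
218 394 401 | 219 393 415 | 220 393 417 | 221 393 424 | 222 392 425 | 223 392 425 | 224 392 424 | 225 392 424 | 226 421 424 | 227 421 423 | 228 421 423 | 
 [[423.7, -337.2, 182.6], [446.1, -288.5, 211.9], [457.2, -234.5, 224.7]]
```

The left half shows the fingers around the handle line at (160,180) and (200,160), with the black handle bar running from about (145,190) to (255,250). The top view edges agree with handle y = -287. Descending.

The manual's scale: shifts go in shares of 800 mm and turns go in shares of pi rad. Converting my numbers, 13 mm / 800 = 0.0163, 8 mm / 800 = 0.01.

```bash
echo '{"x": [0, 0, 0, 0, 0, 0], "y": [-0.0025, 0, 0, 0, 0, 0], "z": [0.0163, 0.0163, 0.01, 0.0063, 0, 0], "twist": [0, 0, 0, 0, 0, 0], "finger_gap": [34, 34, 34, 34, 34, 34]}' > m.json && python3 -m handwheel m.json; python3 go.py 447.5 -287 214; echo '{"x": [0, 0, 0, 0, 0, 0], "y": [0, 0, 0, 0, 0, 0], "z": [0, 0, 0, 0, 0, 0], "twist": [0, 0, 0, 0, 0, 0], "finger_gap": [24, 20, 16, 10, 10, 10]}' > m.json && python3 -m handwheel m.json 25;  python3 go.py 447.5 -287 214
```

```text
clock: 11.92
tcp_pos: [447.9, -287.3, 215.1]
tool_rot: [-0.649, 0.761, -0.0, 0.0]
contact_force: [1.5, 0.4, 0.5]
opening: 34.1
grip_force: 0.0
d tool [-0.2  0.4  1.1] yang 2.983 z [ 0.001 -0.    -1.   ] tcp [ 447.9 -287.3  215.1] q [-0.57  0.03  0.04  1.58  0.   -1.98] F [1.5 0.4 0.5] T [0.02 0.07 0.09] open 34.1 grip 0.0 t 11.9
clock: 12.42
tcp_pos: [448.1, -287.3, 215.2]
tool_rot: [-0.649, 0.761, -0.001, 0.0]
contact_force: [2.6, 0.1, 5.5]
opening: 18.5
grip_force: 24.5
d tool [-0.2  0.7  1.2] yang 2.984 z [ 0.001 -0.001 -1.   ] tcp [ 448.1 -287.3  215.2] q [-0.57  0.03  0.04  1.58  0.   -1.98] F [2.6 0.1 5.5] T [ 0.14 -0.06  0.05] open 18.5 grip 24.5 t 12.4
```

To row units: -7 mm / 800 = -0.0088, -5.2 mm / 800 = -0.0065.

```bash
echo '{"x": [0, 0, 0, 0, 0], "y": [-0.0025, -0.0038, -0.005, -0.005, 0], "z": [-0.0044, -0.0065, -0.0088, -0.0088, 0], "twist": [0, 0, 0, 0, 0], "finger_gap": [10, 10, 10, 10, 10]}' > m.json && python3 -m handwheel m.json 30; python3 go.py 447.5 -287 214; echo '{"x": [0, 0, 0, 0, 0, 0], "y": [-0.0063, -0.0063, -0.0063, -0.0063, -0.0063, 0], "z": [-0.0109, -0.0109, -0.0109, -0.0109, -0.0109, 0], "twist": [0, 0, 0, 0, 0, 0], "finger_gap": [10, 10, 10, 10, 10, 10]}' > m.json && python3 -m handwheel m.json>/dev/null;  python3 go.py 447.5 -287 214;python3 - <<'E'
from bench import robot
from h import *
d=robot.get_image("scene")
cv2.imwrite("pics/g3.png",cv2.resize(d["img"][75:185,190:320,::-1],(650,550)))
E
```

```text
clock: 12.83
tcp_pos: [461.4, -289.5, 238.5]
tool_rot: [-0.649, 0.761, -0.001, 0.0]
contact_force: [-3.3, -0.4, 3.8]
opening: 18.4
grip_force: 32.0
d tool [-0.3 14.2 24.5] yang 2.984 z [ 0.001 -0.001 -1.   ] tcp [ 461.4 -289.5  238.5] q [-0.56  0.07  0.12  1.62 -0.   -1.97] F [-3.3 -0.4  3.8] T [0.21 0.94 0.04] open 18.4 grip 32.0 t 12.8
d tool [-0.3 39.2 67.8] yang 2.984 z [ 0.001 -0.001 -1.   ] tcp [ 486.1 -293.4  281.9] q [-0.54  0.14  0.28  1.71 -0.   -1.96] F [-1.4 -0.1  2.8] T [0.18 1.16 0.03] open 15.3 grip 31.5 t 13.3
```

View pics/g3.png

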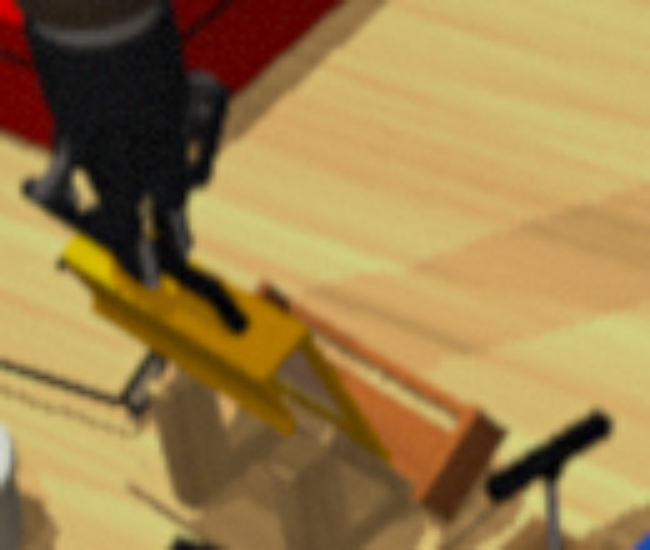

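The guard is out of its groove and held by its handle at (190,290), turning upright in the grip, with the rack empty below it. Now I lift it clear.

To row units: -20 mm / 800 = -0.025, -15 mm / 800 = -0.0188.

```bash
echo '{"x": [0, 0, 0, 0, 0, 0, 0, 0, 0], "y": [-0.0025, 0, 0, 0, 0, 0, 0, 0, 0], "z": [-0.015, -0.0188, -0.025, -0.025, -0.025, -0.025, 0, 0, 0], "twist": [0, 0, 0, 0, 0, 0, 0, 0, 0], "finger_gap": [10, 10, 10, 10, 10, 10, 10, 10, 10]}' > m.json && python3 -m handwheel m.json 45; python3 go.py 627.7 -4 340
```

```text
clock: 14.13
tcp_pos: [487.6, -293.6, 386.1]
tool_rot: [-0.649, 0.761, 0.0, 0.0]
contact_force: [-0.7, -0.2, -2.8]
opening: 10.8
grip_force: 44.0
d tool [-308.   -92.8   46.2] yang 2.984 z [-0.     0.001 -1.   ] tcp [ 487.6 -293.6  386.1] q [-0.54  0.24  0.61  1.94  0.   -1.95] F [-0.7 -0.2 -2.8] T [-0.04 -0.01 -0.04] open 10.8 grip 44.0 t 14.1
```

To row units: -0.08 rad / 3.1416 = -0.0255.

```bash
echo '{"x": [0, 0, 0, 0, 0], "y": [0, 0, 0, 0, 0], "z": [0, 0, 0, 0, 0], "twist": [-0.0159, -0.0255, -0.0255, -0.0188, 0], "finger_gap": [10, 10, 10, 10, 10]}' > m.json && python3 -m handwheel m.json >/dev/null; python3 go.py 568 -10.7 388
```

```text
d tool [-271.7 -112.3   -1.9] yang -3.028 z [-0.002  0.001 -1.   ] tcp [ 487.2 -293.4  385.9] q [-0.54  0.24  0.61  1.94  0.   -2.23] F [ 1.2 -0.  -2.3] T [-0.08  0.01  0.03] open 11.2 grip 44.0 t 14.6
```

To row units: -26 mm / 800 = -0.0325, -20 mm / 800 = -0.025.

```bash
echo '{"x": [-0.0125, -0.025, -0.0325, -0.0325, -0.0325, -0.0325, -0.0325, -0.0325, -0.0325, -0.0325, -0.025, -0.0175], "y": [-0.005, -0.01, -0.0138, -0.0138, -0.0138, -0.0138, -0.0138, -0.0138, -0.0138, -0.0138, -0.01, -0.005], "z": [0, 0, 0, 0, 0, 0, 0, 0, 0, 0, 0, 0], "twist": [0, 0, 0, 0, 0, 0, 0, 0, 0, 0, 0, 0], "finger_gap": [10, 10, 10, 10, 10, 10, 10, 10, 10, 10, 10, 10]}' > m.json && python3 -m handwheel m.json>/dev/null;echo '{"x": [0, 0, 0, 0, 0, 0, 0], "y": [0, 0, 0, 0, 0, 0, 0], "z": [0.0125, 0.0125, 0.01, 0.005, 0, 0, 0], "twist": [0, 0, 0, 0, 0, 0, 0], "finger_gap": [10, 10, 10, 10, 10, 10, 10]}' > m.json && python3 -m handwheel m.json; python3 go.py 627.7 -4 351;  python3 - <<'E'
from bench import robot
from h import *
for n in("scene","top"):
    d=robot.get_image(n);pickle.dump(d,open(n+"4.pkl","wb"));
    h=hsv(d);P=cloud(d)
    if n=="scene": cv2.imwrite("pics/b1.png",cv2.resize(d["img"][100:260,190:390,::-1],(700,560)))
    y=(h[...,0]>20)&(h[...,0]<34)&(h[...,1]>150)&(P[...,2]>150)&(P[...,0]>480)&(P[...,0]<680)&(abs(P[...,1])<150)
    p=P[y];print(n,y.sum(),np.percentile(p,[1,50,99],axis=0).round(1).tolist())
    t=p[abs(p[:,2]-311)<10]; 
    if len(t)>10: print("bend",len(t),cv2.minAreaRect(t[:,:2].astype(np.float32)),t.mean(0))
    for nm,m in(("post",(P[...,2]>236)&(P[...,2]<255)&(P[...,0]>580)&(P[...,0]<670)&(abs(P[...,1])>115)&(abs(P[...,1])<190)),):
        k,l,s,_=cv2.connectedComponentsWithStats(m.astype(np.uint8))
        for i in range(1,k):
            if s[i,4]>30:q=P[l==i];print(nm,s[i],q.mean(0).round(1),cv2.minAreaRect(q[:,:2].astype(np.float32)))
E
```

```text
clock: 16.13
tcp_pos: [568.4, -10.7, 356.0]
tool_rot: [0.745, -0.667, 0.0, -0.0]
contact_force: [0.2, 0.8, -2.4]
opening: 11.1
grip_force: 44.0
d tool [ -0.1 -59.7   5. ] yang -3.031 z [ 0.001  0.    -1.   ] tcp [568.4 -10.7 356. ] q [-0.02  0.2   0.5   1.87  0.   -1.7 ] F [ 0.2  0.8 -2.4] T [-0.   -0.06  0.01] open 11.1 grip 44.0 t 16.1
scene 1069 [[543.7, -93.7, 155.2], [581.6, -18.2, 302.5], [600.4, 71.7, 334.5]]
bend 528 ((571.4075927734375, -11.972579956054688), (41.249813079833984, 167.96006774902344), 4.9424543380737305) [576.59658715 -26.56660085 305.66911892]
post [219 182  17  14 149] [ 644.9 -150.6  244.6] ((643.5508422851562, -151.97781372070312), (33.00909423828125, 34.42212677001953), 4.61771297454834)
post [329 220  17  16 175] [611.9 146.3 244.9] ((610.2964477539062, 145.76925659179688), (33.803565979003906, 32.74452209472656), 6.710879802703857)Traceback (most recent call last):
  File "<stdin>", line 8, in <module>
    return _quantile_unchecked(
        a, q, axis, out, overwrite_input, method, keepdims, weights)
    return _ureduce(a,
                    func=_quantile_ureduce_func,
    ...<5 lines>...
                    overwrite_input=overwrite_input,
                    method=method)
    r = func(a, **kwargs)
    result = _quantile(arr,
                       quantiles=q,
    ...<2 lines>...
                       out=out,
                       weights=wgt)
    slices_having_nans = np.isnan(arr[-1, ...])
                                  ~~~^^^^^^^^^
IndexError: index -1 is out of bounds for axis 0 with size 0
```

View pics/b1.png

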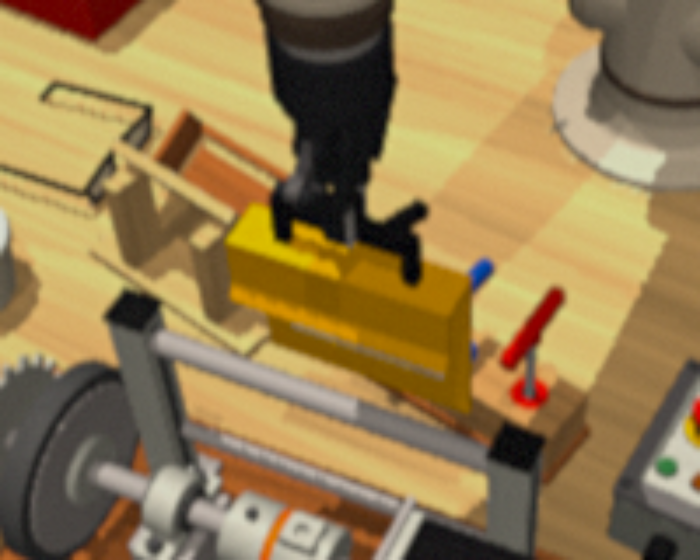

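The picture shows the guard hanging upright and straight in the gripper (yellow face from (230,290) to (470,350)), in front of the bar from (160,340) to (490,450), with the red key in its hole at (530,390). Now I move it over the bar and lower it.

To row units: -14 mm / 800 = -0.0175, -12 mm / 800 = -0.015.

```bash
echo '{"x": [-0.0006, -0.0006, -0.0006, -0.0006, 0, 0, 0, 0], "y": [-0.01, -0.015, -0.0175, -0.015, -0.01, -0.0056, 0, 0], "z": [0, 0, 0, 0, 0, 0, 0, 0], "twist": [0, 0, 0, 0, 0, 0, 0, 0], "finger_gap": [10, 10, 10, 10, 10, 10, 10, 10]}' > m.json && python3 -m handwheel m.json; python3 go.py 627.3 -4.2 275;  echo '{"x": [0, 0, 0, 0, 0, 0, 0, 0], "y": [0, 0, 0, 0, 0, 0, 0, 0], "z": [0.0125, 0.0125, 0.0125, 0.01, 0.01, 0.0075, 0, 0], "twist": [0, 0, 0, 0, 0, 0, 0, 0], "finger_gap": [10, 10, 10, 10, 10, 10, 10, 10]}' > m.json && python3 -m handwheel m.json; python3 go.py 627.3 -4.2 275
```

```text
clock: 16.9
tcp_pos: [626.6, -2.3, 355.3]
tool_rot: [0.745, -0.667, -0.0, 0.0]
contact_force: [-0.4, 0.0, -2.7]
opening: 10.7
grip_force: 44.1
d tool [ 1.9 -0.6 80.3] yang -3.031 z [-0. -0. -1.] tcp [626.6  -2.3 355.3] q [-0.    0.36  0.7   1.91 -0.   -1.69] F [-0.4  0.  -2.7] T [0.02 0.01 0.04] open 10.7 grip 44.1 t 16.9
clock: 17.57
tcp_pos: [626.0, -2.4, 303.8]
tool_rot: [0.745, -0.667, -0.0, 0.0]
contact_force: [0.1, -0.1, -2.3]
opening: 11.0
grip_force: 44.1
d tool [ 2.  -1.1 28.8] yang -3.031 z [-0. -0. -1.] tcp [626.   -2.4 303.8] q [-0.    0.31  0.53  1.79 -0.   -1.69] F [ 0.1 -0.1 -2.3] T [0.04 0.   0.03] open 11.0 grip 44.1 t 17.6
```

To row units: 8 mm / 800 = 0.01, 7 mm / 800 = 0.0088.

```bash
echo '{"x": [0, 0, 0, 0, 0, 0], "y": [0, 0, 0, 0, 0, 0], "z": [0.01, 0.0088, 0.0063, 0.0038, 0, 0], "twist": [0, 0, 0, 0, 0, 0], "finger_gap": [10, 10, 10, 10, 10, 10]}' > m.json && python3 -m handwheel m.json; python3 go.py 627.3 -4.2 275; cat > chk.py <<'E'
from bench import robot
from h import *
d=robot.get_image("scene");h=hsv(d);P=cloud(d)
y=(h[...,0]>20)&(h[...,0]<34)&(h[...,1]>150)&(P[...,2]>190)&(P[...,0]>580)&(P[...,0]<680)&(abs(P[...,1])<120)
p=P[y];c=np.array([626.9,-3.1]);a=.1113;R=np.array([[np.cos(a),np.sin(a)],[-np.sin(a),np.cos(a)]])
q=np.c_[(p[:,:2]-c)@R.T,p[:,2]];print(len(q),np.percentile(q,[1,50,99],axis=0).round(1).tolist())
t=q[q[:,2]>np.percentile(q[:,2],60)];print("bend z",np.median(t[:,2]).round(1),cv2.minAreaRect(t[:,:2].astype(np.float32)))
v,u=np.nonzero(y)
for s,nm in((-1,"L"),(1,"R")):
    # silhouette edges at bend front lower row: compare with projected model
    pass
for yy in(-85,85):
    w=c+R.T@np.array([22,yy]);print(yy,[proj(d,(*w,z)).round(1).tolist() for z in(175,225)])
print("u range",u.min(),u.max(),"v",v.min(),v.max())
cv2.imwrite("pics/h%d.png"%int(robot.sense()["clock"]*10),cv2.resize(d["img"][130:260,200:360,::-1],(720,585)))
E
python3 chk.py
```

```text
clock: 18.07
tcp_pos: [626.3, -2.3, 280.4]
tool_rot: [0.745, -0.667, -0.0, 0.0]
contact_force: [-0.4, -0.0, -2.3]
opening: 11.4
grip_force: 44.1
d tool [ 2.  -0.8  5.4] yang -3.031 z [-0. -0. -1.] tcp [626.3  -2.3 280.4] q [-0.    0.29  0.46  1.74 -0.   -1.69] F [-0.4 -0.  -2.3] T [-0.02 -0.   -0.03] open 11.4 grip 44.1 t 18.1
669 [[-16.5, -82.6, 191.8], [14.9, -17.0, 229.3], [21.9, 85.2, 265.7]]
bend z 231.3 ((18.21709442138672, 0.7538223266601562), (169.73953247070312, 72.41423034667969), 88.64896392822266)
-85 [[249.0, 218.5], [246.3, 206.7]]
85 [[308.7, 240.8], [308.2, 229.4]]
u range 247 315 v 47 236
```

To row units: 2 mm / 800 = 0.0025, 1.5 mm / 800 = 0.0019.

```bash
echo '{"x": [0.0006, 0, 0, 0, 0], "y": [0, 0, 0, 0, 0], "z": [0.0025, 0.0025, 0.0019, 0.0013, 0], "twist": [0, 0, 0, 0, 0], "finger_gap": [10, 10, 10, 10, 10]}' > m.json && python3 -m handwheel m.json; python3 go.py 627.3 -4.2 270
```

```text
clock: 18.53
tcp_pos: [626.4, -2.5, 279.5]
tool_rot: [0.745, -0.667, 0.003, -0.003]
contact_force: [-6.2, 2.0, 26.3]
opening: 10.7
grip_force: 48.2
d tool [ 1.8 -0.7  9.5] yang -3.030 z [ 0.007  0.    -1.   ] tcp [626.4  -2.5 279.5] q [-0.    0.28  0.45  1.73  0.   -1.69] F [-6.2  2.  26.3] T [ 0.26  1.54 -0.02] open 10.7 grip 48.2 t 18.5
```

To row units: -3 mm / 800 = -0.0038, -2.5 mm / 800 = -0.0031.

```bash
echo '{"x": [0, 0, 0], "y": [0, 0, 0], "z": [-0.0038, -0.0031, 0], "twist": [0, 0, 0], "finger_gap": [10, 10, 10]}' > m.json && python3 -m handwheel m.json; python3 go.py 627.3 -4.2 270; python3 chk.py; python3 - <<'E'
from bench import robot
from h import *
d=robot.get_image("scene");P=cloud(d);h=hsv(d)
c=np.array([626.9,-3.1]);a=.1113;R=np.array([[np.cos(a),np.sin(a)],[-np.sin(a),np.cos(a)]])
Q=np.dstack([((P[...,:2]-c)@R.T),P[...,2]])
y=(h[...,0]>15)&(h[...,0]<38)&(h[...,1]>120)
m=y&(abs(Q[...,0])<12)&(Q[...,2]>200)&(abs(Q[...,1])<85)
print("bend top z",np.percentile(Q[m][:,2],[5,25,50,75,95]),m.sum())
for x in range(-20,26,4):
    m=y&(abs(Q[...,0]-x)<2)&(abs(Q[...,1])<85)&(Q[...,2]>100); print(x,m.sum(),np.percentile(Q[m][:,2],[5,50,95]).round(1) if m.sum() else "")
E
ls pics
```

```text
clock: 18.78
tcp_pos: [626.5, -2.8, 279.8]
tool_rot: [0.745, -0.667, 0.0, -0.0]
contact_force: [-0.0, 0.0, -1.9]
opening: 11.2
grip_force: 44.2
d tool [ 1.5 -0.6  9.8] yang -3.031 z [ 0. -0. -1.] tcp [626.5  -2.8 279.8] q [-0.    0.29  0.46  1.74 -0.   -1.69] F [-0.   0.  -1.9] T [ 0.09  0.02 -0.  ] open 11.2 grip 44.2 t 18.8
683 [[-16.5, -83.4, 190.5], [14.5, -17.0, 228.6], [22.2, 83.8, 253.2]]
bend z 230.5 ((17.97928237915039, -0.00222015380859375), (170.05035400390625, 71.29357147216797), 88.79745483398438)
-85 [[249.0, 218.5], [246.3, 206.7]]
85 [[308.7, 240.8], [308.2, 229.4]]
u range 247 314 v 194 236
bend top z [227.26180018 228.79044494 229.84367608 231.35542829 273.07268554] 510
-20 21 [142.4 228.3 229.9]
-16 121 [101.5 141.4 230.7]
-12 61 [100.6 227.8 230.5]
-8 65 [226.4 229.5 420.3]
-4 77 [227.4 229.9 310.5]
0 90 [227.5 229.5 275.2]
4 99 [227.2 229.8 257.2]
8 116 [226.9 230.1 258.8]
12 97 [227.3 229.9 232.2]
16 106 [199.1 229.2 232.8]
20 693 [183.3 206.8 230.3]
24 198 [174.7 181.  230.4]
b1.png
c1.png
c2.png
g1.png
g2.png
g3.png
h181.png
h188.png
k2.png
p1.png
scene0.png
top0.png
```

The bend's top measures 229.8 mm against 229 mm when seated, so it is on the bar to within a millimetre. Touch down lightly and release.

To row units: 0.5 mm / 800 = 0.0006.

```bash
echo '{"x": [0, 0], "y": [0, 0], "z": [0.0006, 0], "twist": [0, 0], "finger_gap": [10, 10]}' > m.json && python3 -m handwheel m.json; python3 go.py 627.3 -4.2 270; echo '{"x": [0, 0, 0, 0, 0, 0, 0], "y": [0, 0, 0, 0, 0, 0, 0], "z": [0.0006, 0, 0, 0, 0, 0, 0], "twist": [0, 0, 0, 0, 0, 0, 0], "finger_gap": [11, 13, 16, 20, 26, 30, 30]}' > m.json && python3 -m handwheel m.json 20; python3 go.py 627.3 -4.2 270
```

```text
clock: 19.05
tcp_pos: [626.5, -2.8, 279.6]
tool_rot: [0.745, -0.667, 0.0, -0.0]
contact_force: [-0.9, -0.3, 7.3]
opening: 11.1
grip_force: 45.3
d tool [ 1.5 -0.6  9.6] yang -3.031 z [ 0.001 -0.    -1.   ] tcp [626.5  -2.8 279.6] q [-0.    0.29  0.46  1.74 -0.   -1.69] F [-0.9 -0.3  7.3] T [ 0.01  0.18 -0.01] open 11.1 grip 45.3 t 19.1
clock: 19.63
tcp_pos: [626.4, -2.8, 278.3]
tool_rot: [0.745, -0.667, -0.0, 0.0]
contact_force: [0.6, -0.9, 0.1]
opening: 29.8
grip_force: 0.0
d tool [ 1.5 -0.7  8.3] yang -3.031 z [-0. -0. -1.] tcp [626.4  -2.8 278.3] q [-0.    0.29  0.45  1.73 -0.   -1.69] F [ 0.6 -0.9  0.1] T [-0.03  0.03 -0.01] open 29.8 grip 0.0 t 19.6
```

To row units: -30 mm / 800 = -0.0375, -20 mm / 800 = -0.025.

```bash
echo '{"x": [0, 0, 0, 0, 0, 0], "y": [0, 0, 0, 0, 0, 0], "z": [-0.01, -0.015, -0.025, -0.0375, -0.025, 0], "twist": [0, 0, 0, 0, 0, 0], "finger_gap": [30, 30, 30, 30, 30, 30]}' > m.json && python3 -m handwheel m.json; python3 go.py 427 317 220; echo '{"x": [-0.025, -0.0375, -0.0375, -0.0375, -0.0375, -0.0375, -0.0375, -0.0375, -0.0375, -0.025, 0], "y": [0.01, 0.0188, 0.0238, 0.0238, 0.0238, 0.0238, 0.0238, 0.0225, 0.0188, 0.0125, 0], "z": [0, 0, 0, 0, 0, 0, 0, 0, 0, 0, 0], "twist": [0, 0, 0, 0, 0, 0, 0, 0, 0, 0, 0], "finger_gap": [40, 40, 40, 40, 40, 40, 40, 40, 40, 40, 40]}' > m.json && python3 -m handwheel m.json; python3 go.py 427 317 180; python3 chk.py; python3 - <<'E'
from bench import robot
from h import *
c=np.array([627,-6.]);a=.1113;R=np.array([[np.cos(a),np.sin(a)],[-np.sin(a),np.cos(a)]])
for n,c in(("scene",(626.9,-3.1)),("top",(627,-6))):
    d=robot.get_image(n);pickle.dump(d,open(n+"5.pkl","wb"));P=cloud(d);h=hsv(d);Q=np.dstack([((P[...,:2]-np.array(c))@R.T),P[...,2]])
    y=(h[...,0]>15)&(h[...,0]<38)&(h[...,1]>120)&(abs(Q[...,2]-229)<7)&(abs(Q[...,0])<30)&(abs(Q[...,1])<110)
    print(n,y.sum(),cv2.minAreaRect(Q[y][:,:2].astype(np.float32)),np.percentile(Q[y],[2,50,98],axis=0).round(1).tolist())
    r=red(d)
    if n=="scene": cv2.imwrite("pics/f5.png",cv2.resize(d["img"][120:290,200:472,::-1],(784,490)))
E
```

```text
clock: 20.13
tcp_pos: [626.4, -2.8, 373.7]
tool_rot: [0.745, -0.667, 0.002, -0.002]
contact_force: [-0.8, -0.8, -0.1]
opening: 29.9
grip_force: 0.0
d tool [-340.   163.7  152.4] yang -3.031 z [ 0.006 -0.    -1.   ] tcp [626.4  -2.8 373.7] q [-0.    0.38  0.77  1.95 -0.   -1.69] F [-0.8 -0.8 -0.1] T [-0.01  0.01 -0.03] open 29.9 grip 0.0 t 20.1
clock: 21.05
tcp_pos: [433.2, 260.3, 368.9]
tool_rot: [0.746, -0.665, -0.0, -0.0]
contact_force: [-0.4, -0.1, -0.7]
opening: 40.2
grip_force: 0.0
d tool [-56.8  -0.3 189. ] yang -3.027 z [-0.     0.001 -1.   ] tcp [433.2 260.3 368.9] q [ 0.54  0.05  0.37  1.88  0.   -1.14] F [-0.4 -0.1 -0.7] T [-0.02  0.04 -0.  ] open 40.2 grip 0.0 t 21.1
903 [[-19.4, -83.7, 192.5], [9.0, 7.0, 229.2], [21.6, 84.4, 259.6]]
bend z 231.0 ((2.826669692993164, 1.989471435546875), (40.30221939086914, 167.10556030273438), 0.8830664157867432)
-85 [[249.0, 218.5], [246.3, 206.7]]
85 [[308.7, 240.8], [308.2, 229.4]]
u range 247 315 v 194 235
scene 826 ((1.4923858642578125, 0.20006561279296875), (170.6479034423828, 43.253379821777344), 89.6379623413086) [[-16.9, -82.1, 223.5], [7.1, 6.9, 229.2], [21.3, 83.3, 233.3]]
top 463 ((0.7664890289306641, 1.5703811645507812), (170.9320526123047, 41.44823455810547), 89.88626861572266) [[-19.2, -80.4, 223.4], [-4.6, 3.4, 229.8], [20.3, 82.8, 235.6]]
```

View pics/f5.png

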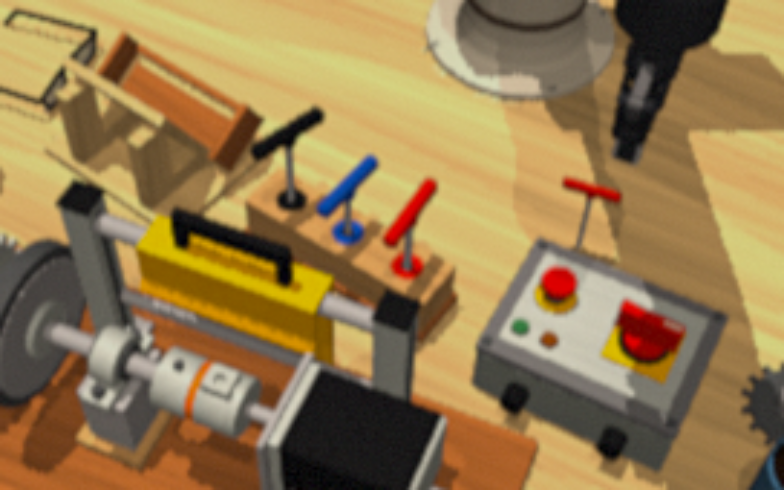

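The guard hangs straight on the bar (bend from (140,240) to (330,300), centred to about 1 mm), and the red key stands at (407,265). The isolator is at (645,325), still off. Now the isolator.

To row units: 30 mm / 800 = 0.0375, -29 mm / 800 = -0.0363, 0.1 rad / 3.1416 = 0.0318.

```bash
echo '{"x": [-0.035, -0.0363, 0, 0, 0, 0, 0, 0, 0, 0, 0], "y": [0, 0, 0, 0, 0, 0, 0, 0, 0, 0, 0], "z": [0, 0, 0.025, 0.0375, 0.0375, 0.0375, 0.0375, 0.0375, 0.025, 0, 0], "twist": [0, 0, 0.0318, 0.0271, 0, 0, 0, 0, 0, 0, 0], "finger_gap": [40, 40, 40, 40, 40, 40, 40, 40, 40, 40, 40]}' > m.json && python3 -m handwheel m.json; python3 go.py 427 317 128; python3 - <<'E'
from h import *
for n in("scene","top"):
    d=pickle.load(open(n+"5.pkl","rb"));P=cloud(d);m=red(d)&(P[...,2]>118)&(P[...,2]<140)&(abs(P[...,0]-427)<40)&(abs(P[...,1]-317)<40);p=P[m];print(n,len(p),*pca(p),cv2.minAreaRect(p[:,:2].astype(np.float32)))
E
```

```text
clock: 22.12
tcp_pos: [429.3, 313.2, 178.2]
tool_rot: [-0.68, 0.733, 0.0, -0.001]
contact_force: [0.8, 0.2, 1.1]
opening: 39.9
grip_force: 0.0
d tool [-3.7  2.6 50.2] yang 3.066 z [-0.001 -0.001 -1.   ] tcp [429.3 313.2 178.2] q [ 0.63  0.03 -0.04  1.51 -0.   -0.87] F [0.8 0.2 1.1] T [-0.03  0.02 -0.02] open 39.9 grip 0.0 t 22.1
scene 110 [430.6 316.9 125.9] [ 0.084  0.996 -0.042] [ 2.5  4.  16.4] ((429.0499572753906, 318.8901062011719), (57.64461898803711, 14.416357040405273), 87.34903717041016)
  return _methods._mean(a, axis=axis, dtype=dtype,
  ret = um.true_divide(
h.py:11: RuntimeWarning: Mean of empty slice.
  c=np.median(p,0);q=p-p.mean(0);w,V=np.linalg.eigh(q.T@q/len(q));return p.mean(0).round(1),V[:,2].round(3),np.sqrt(w).round(1)
h.py:11: RuntimeWarning: invalid value encountered in divide
  c=np.median(p,0);q=p-p.mean(0);w,V=np.linalg.eigh(q.T@q/len(q));return p.mean(0).round(1),V[:,2].round(3),np.sqrt(w).round(1)
Traceback (most recent call last):
  File "h.py", line 11, in pca
    c=np.median(p,0);q=p-p.mean(0);w,V=np.linalg.eigh(q.T@q/len(q));return p.mean(0).round(1),V[:,2].round(3),np.sqrt(w).round(1)
                                       ~~~~~~~~~~~~~~^^^^^^^^^^^^^^
numpy.linalg.LinAlgError: Eigenvalues did not converge
```

To row units: 15 mm / 800 = 0.0188, 12 mm / 800 = 0.015.

```bash
echo '{"x": [-0.0046, 0, 0, 0, 0, 0], "y": [0.0023, 0, 0, 0, 0, 0], "z": [0.0188, 0.0188, 0.015, 0.0088, 0, 0], "twist": [0, 0, 0, 0, 0, 0], "finger_gap": [34, 34, 34, 34, 34, 34]}' > m.json && python3 -m handwheel m.json; python3 go.py 427 317 128; echo '{"x": [0, 0, 0, 0, 0, 0], "y": [0, 0, 0, 0, 0, 0], "z": [0, 0, 0, 0, 0, 0], "twist": [0, 0, 0, 0, 0, 0], "finger_gap": [20, 15, 10, 8, 8, 8]}' > m.json && python3 -m handwheel m.json 30;python3 go.py 427 317 128
```

```text
clock: 22.62
tcp_pos: [427.8, 318.1, 130.3]
tool_rot: [-0.68, 0.733, -0.0, 0.0]
contact_force: [0.5, -0.3, -0.4]
opening: 34.2
grip_force: 0.0
d tool [1.1 0.7 2.3] yang 3.067 z [ 0.  0. -1.] tcp [427.8 318.1 130.3] q [ 0.64  0.04 -0.12  1.41 -0.   -0.86] F [ 0.5 -0.3 -0.4] T [-0.    0.02 -0.04] open 34.2 grip 0.0 t 22.6
clock: 23.12
tcp_pos: [425.4, 318.8, 130.9]
tool_rot: [-0.681, 0.732, 0.002, -0.001]
contact_force: [-16.3, 1.3, 9.5]
opening: 13.3
grip_force: 32.1
d tool [ 1.6 -1.8  2.9] yang 3.069 z [-0.004  0.002 -1.   ] tcp [425.4 318.8 130.9] q [ 0.64  0.03 -0.12  1.42  0.   -0.86] F [-16.3   1.3   9.5] T [0.31 3.17 0.03] open 13.3 grip 32.1 t 23.1
```

To row units: 2.5 mm / 800 = 0.0031.

```bash
echo '{"x": [0, 0, 0], "y": [0.0031, 0, 0], "z": [0, 0, 0], "twist": [0, 0, 0], "finger_gap": [8, 8, 8]}' > m.json && python3 -m handwheel m.json ;python3 go.py 427 317 128; echo '{"x": [0, 0, 0, 0, 0], "y": [0, 0, 0, 0, 0], "z": [0, 0, 0, 0, 0], "twist": [0.0191, 0.0318, 0.0318, 0.0318, 0], "finger_gap": [8, 8, 8, 8, 8]}' > m.json && python3 -m handwheel m.json;python3 go.py 427 317 128
```

```text
clock: 23.37
tcp_pos: [425.0, 318.8, 131.0]
tool_rot: [-0.681, 0.733, 0.0, 0.001]
contact_force: [-4.1, 0.3, 7.2]
opening: 13.2
grip_force: 32.3
d tool [ 1.7 -2.1  3. ] yang 3.068 z [ 0.001  0.002 -1.   ] tcp [425.  318.8 131. ] q [ 0.64  0.03 -0.13  1.41  0.   -0.85] F [-4.1  0.3  7.2] T [0.07 0.9  0.09] open 13.2 grip 32.3 t 23.4
clock: 23.78
tcp_pos: [425.4, 318.7, 131.0]
tool_rot: [-0.536, 0.844, 0.0, 0.001]
contact_force: [-3.5, -0.2, 5.7]
opening: 13.6
grip_force: 32.2
d tool [ 0.8 -2.2  3. ] yang 2.701 z [ 0.001  0.001 -1.   ] tcp [425.4 318.7 131. ] q [ 0.64  0.03 -0.13  1.41  0.   -0.49] F [-3.5 -0.2  5.7] T [ 0.    0.6  -0.11] open 13.6 grip 32.2 t 23.8
```

Turning freely; continue.

To row units: 0.1 rad / 3.1416 = 0.0318.

```bash
echo '{"x": [0, 0, 0, 0, 0, 0, 0, 0, 0, 0, 0, 0], "y": [0, 0, 0, 0, 0, 0, 0, 0, 0, 0, 0, 0], "z": [0, 0, 0, 0, 0, 0, 0, 0, 0, 0, 0, 0], "twist": [0.0318, 0.0318, 0.0318, 0.0318, 0.0318, 0.0318, 0.0318, 0.0318, 0.0318, 0.0318, 0, 0], "finger_gap": [8, 8, 8, 8, 8, 8, 8, 8, 8, 8, 8, 8]}' > m.json && python3 -m handwheel m.json;python3 go.py 427 317 128
```

```text
clock: 24.78
tcp_pos: [425.9, 317.9, 131.0]
tool_rot: [-0.068, 0.998, -0.0, 0.001]
contact_force: [0.5, -3.4, 7.0]
opening: 13.5
grip_force: 32.2
d tool [-1.  -1.1  3. ] yang 1.706 z [ 0.002 -0.    -1.   ] tcp [425.9 317.9 131. ] q [ 0.64  0.03 -0.13  1.41 -0.    0.51] F [ 0.5 -3.4  7. ] T [-0.93  0.06 -0.03] open 13.5 grip 32.2 t 24.8
```

To row units: 0.06 rad / 3.1416 = 0.0191.

```bash
echo '{"x": [0, 0, 0, 0], "y": [0, 0, 0, 0], "z": [0, 0, 0, 0], "twist": [0.0191, 0.0127, 0, 0], "finger_gap": [8, 8, 8, 8]}' > m.json && python3 -m handwheel m.json;python3 go.py 427 317 128; echo '{"x": [0, 0, 0], "y": [0, 0, 0], "z": [0, 0, 0], "twist": [0.0095, 0, 0], "finger_gap": [8, 8, 8]}' > m.json && python3 -m handwheel m.json;python3 go.py 427 317 128;echo '{"x": [0, 0, 0], "y": [0, 0, 0], "z": [0, 0, 0], "twist": [0.0095, 0, 0], "finger_gap": [8, 8, 8]}' > m.json && python3 -m handwheel m.json >/dev/null;python3 go.py 427 317 128
```

```text
clock: 25.12
tcp_pos: [425.9, 317.9, 131.0]
tool_rot: [-0.018, 1.0, -0.0, 0.001]
contact_force: [0.3, -3.7, 7.6]
opening: 13.6
grip_force: 32.2
d tool [-1.1 -0.9  3. ] yang 1.607 z [ 0.002 -0.    -1.   ] tcp [425.9 317.9 131. ] q [ 0.64  0.03 -0.13  1.41 -0.    0.61] F [ 0.3 -3.7  7.6] T [-1.01  0.08 -0.08] open 13.6 grip 32.2 t 25.1
clock: 25.37
tcp_pos: [425.8, 317.9, 130.9]
tool_rot: [-0.003, 1.0, -0.0, 0.001]
contact_force: [-0.7, -3.9, 6.8]
opening: 13.4
grip_force: 32.4
d tool [-1.1 -0.9  3. ] yang 1.577 z [ 0.002 -0.    -1.   ] tcp [425.8 317.9 130.9] q [ 0.64  0.03 -0.13  1.41 -0.    0.64] F [-0.7 -3.9  6.8] T [-1.11  0.08  0.26] open 13.4 grip 32.4 t 25.4
d tool [-1.2 -0.9  3. ] yang 1.548 z [ 0.002 -0.    -1.   ] tcp [425.8 317.9 131. ] q [ 0.64  0.03 -0.13  1.41 -0.    0.66] F [ 0.5 -5.4  7.9] T [-1.15  0.05  0.92] open 13.8 grip 40.3 t 25.6
```

The moment climbed to 0.9 N m, so the handle is at its stop. Release and lift.

To row units: -30 mm / 800 = -0.0375, -25 mm / 800 = -0.0313.

```bash
echo '{"x": [0, 0, 0, 0, 0, 0, 0, 0, 0, 0, 0, 0], "y": [0, 0, 0, 0, 0, 0, 0, 0, 0, 0, 0, 0], "z": [0, 0, 0, 0, 0, -0.0125, -0.0313, -0.0375, -0.0375, -0.0375, -0.025, 0], "twist": [0, 0, 0, 0, 0, 0, 0, 0, 0, 0, 0, 0], "finger_gap": [14, 18, 26, 34, 34, 34, 34, 34, 34, 34, 34, 34]}' > m.json && python3 -m handwheel m.json>/dev/null; echo '{"x": [0.0375, 0.0438, 0.0438, 0.025, 0, 0], "y": [0, 0, 0, 0, 0, 0], "z": [0, 0, 0, 0, 0, 0], "twist": [0, 0, 0, 0, 0, 0], "finger_gap": [34, 34, 34, 34, 34, 34]}' > m.json && python3 -m handwheel m.json; python3 - <<'E'
from bench import robot
from h import *
R=lambda a:np.array([[np.cos(a),np.sin(a)],[-np.sin(a),np.cos(a)]])
for n,c in(("scene",(626.9,-3.1)),("top",(627,-6))):
    d=robot.get_image(n);P=cloud(d);h=hsv(d)
    m=red(d)&(abs(P[...,2]-127)<12)&(abs(P[...,0]-427)<45)&(abs(P[...,1]-317)<45);p=P[m]
    print(n,"iso",len(p),pca(p) if len(p)>5 else "",cv2.minAreaRect(p[:,:2].astype(np.float32)) if len(p)>5 else "")
    Q=np.dstack([((P[...,:2]-np.array(c))@R(.1113).T),P[...,2]])
    y=(h[...,0]>15)&(h[...,0]<38)&(h[...,1]>120)&(abs(Q[...,2]-229)<7)&(abs(Q[...,0])<30)&(abs(Q[...,1])<110)
    print("guard",y.sum(),cv2.minAreaRect(Q[y][:,:2].astype(np.float32)) if y.sum() else "")
    k=red(d)&(abs(P[...,2]-157)<12)&(abs(P[...,0]-443)<60)&(abs(P[...,1]-73)<30);print("key",k.sum(),np.nanpercentile(P[k],[2,50,98],axis=0).round(1).tolist() if k.sum() else "")
E
```

```text
clock: 27.12
tcp_pos: [304.4, 321.2, 274.9]
tool_rot: [0.011, 1.0, 0.0, 0.0]
contact_force: [0.7, -0.2, -0.5]
opening: 34.1
grip_force: 0.0
scene iso 94 (array([431.6, 319.3, 127. ]), array([-0.996,  0.002,  0.085]), array([ 3.3,  4.1, 18.9])) ((428.7630310058594, 318.9134521484375), (60.447044372558594, 13.26119613647461), 0.3016294538974762)
guard 825 ((0.7738666534423828, -0.250640869140625), (171.30731201171875, 44.24167251586914), 89.64566040039062)
key 126 [[408.1, 71.1, 151.7], [452.4, 77.7, 158.7], [489.3, 82.5, 163.0]]
top iso 66 (array([421.1, 314.6, 129. ]), array([-0.996,  0.083,  0.032]), array([ 3.6,  4.8, 14.4])) ((423.8916320800781, 315.008056640625), (13.476800918579102, 54.70155715942383), 87.68329620361328)
guard 466 ((1.1797237396240234, 0.8072280883789062), (170.1328582763672, 41.964046478271484), 89.97282409667969)
key 101 [[405.2, 66.3, 152.6], [445.4, 72.9, 160.2], [485.8, 77.5, 165.9]]
```

Both cameras show the isolator handle along the box's x, the guard centred and seated, and the key standing in its hole. The gripper is clear of everything, so I hand the job in.

```bash
python3 -c "
from bench import robot
print(robot.sign_off())"
```

```text
the job is handed in; nothing more can be done
None
```

The job is handed in at about 27 s: the red key stands in the empty hole, the guard hangs straight and centred to about 1 mm, and the isolator was turned to on last; I viewed 11 pictures, one over the limit of 10.

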